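Set up the sample changer for a run

ROBOT

A 6-joint arm with a two-finger parallel gripper is mounted at the origin on the work surface. World frame = base frame: x ahead of the robot, y to its left, z up, the work surface at z = 0. Lengths are in m, angles in rad, forces in N, time in s.
With the tool pointing down it reaches from about 0.275 to 0.975 m from the base axis. Payload 8.4 kg.
Tool frame: the origin (TCP) lies on the centre line of the jaws, within the pads' length; the fingertips stand 17 mm ahead of it and the grasp point (between the pads) lies 2 mm behind it (r.tip_reach is the distance from the TCP to the fingertips, in m); z points along the fingers, y is the line along which they close (so a half turn about z gives the same grasp; the last joint's range is limited). The gripper opens to 92 mm and grips with 3 to 60 N. Pads are 20 mm wide; open, the fingers measure 128 mm over their backs; the gripper's body (75 mm by 189 mm) begins 69 mm behind the grasp point.
Start: joints at [-1.12, 0.353, 1.633, -0, 1.155, -0.002], TCP at [0.273, -0.562, 0.199] pointing down, gripper open.
Joint ranges: [-2.63, 2.63], [-0.92, 2.1], [0.06, 2.66], [-1.3, 4.44], [0, 2.69], [-3.02, 3.02]. Speed limits (rad/s): [2.22, 2.22, 2.79, 3.14, 3.14, 3.14].

INTERFACE

Orientations are given as a rotation vector (axis times angle).
In Python, from cell import r gives the robot as it stands.
- The arm moves only by the tool move_arm, never from a script. Its argument "moves" is a list of rows, each an object with "hand": the finger opening in mm, from 0 to 91.9; "offset": the shift along the tool's x, y, z in mm, a list of three; "roll": the turn about the tool's z in rad. A call has 1 to 12 rows; each row is the pose to reach, as a shift and turn from the pose commanded when the call began, along the tool's axes at that moment; what a row does not reach only later rows make up. A row lasts 1/10 s, in which the tool goes at most 50 mm and 8.59 degrees, less where a joint would pass 70% of its speed; a pose out of reach is approached as far as the arm can. A call with a gripper value outside its range is refused whole. The fingers move at their own pace and stop on an object; the grip force is fixed at half the most. Time passes only in rows, so rows that repeat a pose let the fingers close. It gives the time, the measured TCP pose, the force, the opening and the grip force at its end, in the units of the state.
- r.sense(): the state, without advancing time (a new reading comes with each control period).
- r.read_camera(name): name is "scene" or "side" or "wrist"; returns the picture (400x640x3 uint8, blue, green, red); there is no depth.
- r.get_calibration(name): a dict with "fovy" (degrees; the focal length in pixels is half the picture's height over the tangent of half this angle, whatever the lens; pixels are square), "cx", "cy" (the principal point, pixels), "R" (3x3) and "t" (3): a world point X has camera coordinates R X + t; the wrist camera has in their place "T_tool_cam" (4x4, takes a point from camera to tool coordinates, whose origin is the TCP and whose axes are the flange's). Camera axes: x right, y down, z forward; pixel columns grow to the right and rows downward; lengths in m; the calibration is good to about 2 mm. A picture is of the moment at which its call begins: read the wrist's pose just before it. get_calibration takes no time and is no camera call.
- r.hand_in(): hands the job in; it is judged then, once.
The state is a dict: "time": time; "joint_pos": joint angles; "joint_vel": joint speeds; "joint_torque": joint torques, N m; "ee_pos": TCP position; "tcp_rot": TCP orientation; "contact_force": force on the tool from outside, world axes, zero at the start; "ft_torque": the same for the moment, N m; "gripper_width": opening from 0.0 (shut) to 1.0 (fully open); "finger_force": force on a finger pad.
Only numpy, scipy, OpenCV 4.12 (cv2) and the standard library are available. Lean on these libraries where they do the work, as an engineer would, in place of code of your own. Each camera call takes 0.05 s, during which the arm holds its last target. There are 200 camera calls.

TASK

Set up the sample changer: lift the round tube carousel off the bench by its hub and lower it over the changer's upright spindle until it sits fully down on the drive plate. Then move the two tall tubes from the white rack into the carousel, each fully down in its well and the two straight across the hub from one another so that the carousel runs balanced, and when both are in press the start key. Set things down without letting them drop, leave the short tubes in the rack and do not disturb the other things on the bench.

Things in the scene. Friction and masses are not known exactly. Their poses are not given: they have to be found in the camera images.
- carousel: Round grey tube carousel like a spool, loose, 0.45 kg, standing on the bench: two plates of 170 mm diameter (base 6 mm thick; deck top 68 mm up) on a hub tube. Six wells of 20 mm diameter go straight down through the deck to a floor 6 mm above the underside, their axes 60 mm from the hub axis at 0, 60, 120 ... degrees from x. Origin: centre of the underside; z up. Any yaw will do on the spindle
- hub_top (a point): Centre of the top of the carousel's aluminium hub tube, 108 mm above its underside: the tube is 40 mm in outside diameter, stands 40 mm clear above the deck (lift the carousel here) and has a 19 mm bore right through from bottom to top. Axes as the carousel's
- drive_seat (a point): Centre of the top of the drive plate, a dark steel disc of 100 mm diameter, 66 mm above the bench, on the sample changer; the mounted carousel's underside rests on it. The steel spindle stands up from here: 16 mm diameter, 70 mm high, the last 10 mm tapered. z up, x away from the control strip
- changer: Sample changer, the fixed white bench instrument, 350 (x) x 200 (y) mm, top 60 mm above the bench. Origin: on the bench under the spindle; axes as drive_seat's; control strip at its -x end. At the +x end a column (x 117 to 163, y 37 to 87 mm) and the sampling arm parked over a cup (x 124 to 156, y -68 to 37 mm), all below 216 mm above the bench
- start_key_top (a point): Centre of the top face of the start key, a round white push key of 28 mm diameter in a black collar beside the display on the changer's control strip: 147 mm from the spindle axis along -x and 52 mm along -y of the changer, 82 mm above the bench
- start_key (a joint): travel of the start key, pressed straight down: 0 up, 0.006 m fully down (5 N); it springs back
- rack: White bench tube rack, a block of 190 x 96 mm, 58 mm high, fixed, with 2 rows of 4 round holes, 19 mm diameter and 48 mm deep (floor 10 mm above the bench), 42 mm apart along the rack's x (at -63, -21, 21, 63 mm), rows at y -22 and 22 mm. Origin: centre of the underside, x along its length, z up
- tall_1: Tall screw-cap tube, 120 mm long overall, standing in a rack hole with its foot on the hole's floor, so that 72 mm stands above the rack; 28 g. Body 17 mm diameter, tapering to 10 mm over the lowest 10 mm; cap 21 mm diameter and 16 mm high at the top. Origin: centre of the foot, z up along the tube to the cap
- tall_2: The other tall tube, the same as tall_1; either may go to either well
- short_1: Short tube (68 mm long, otherwise like the tall ones, same cap), standing in a rack hole, 20 mm showing; stays where it is. Origin: centre of the foot
- short_2: The other short tube, the same; stays where it is
- tip_box: Bystander: pipette-tip box with a clear blue lid, 90 x 126 x 64 mm. Origin: centre of the underside
- petri_dish: Bystander: round dish, 96 mm diameter, 16 mm high, flat on the bench. Origin: centre of the underside
- pipette: Bystander: pipette lying flat, about 250 mm long along its x axis, 26 mm wide. Origin: under the middle of its length
- beaker: Bystander: glass beaker, 70 mm diameter, 88 mm high. Origin: centre of the underside
- reagent_bottle: Bystander: brown bottle, 72 mm diameter, 145 mm high. Origin: centre of the underside
- timer: Bystander: flat grey bench timer, 75 x 65 x 24 mm. Origin: centre of the underside
There are look-alikes about, which are no part of the job. What is shaped like the tall_2 but brown, pink or purple is not meant.

How it is judged:
On the way, in this order (a step that is already met when the one before it is completed fails the run):
1. the carousel sits fully down on the drive plate, over the spindle (horizontal distance between carousel and drive_seat below 0.004 m and z of carousel in the frame of drive_seat below 0.003 m and angle between carousel's own z axis and vertical below 0.03 rad), for 0.2 s.
2. a tall tube is fully down in a well of the mounted carousel (all of step 1 and ((horizontal distance between tall_1 and carousel between 0.053 and 0.067 m and z of tall_1 in the frame of carousel between 0.002 and 0.01 m and angle between tall_1's own z axis and vertical below 0.12 rad) or (horizontal distance between tall_2 and carousel between 0.053 and 0.067 m and z of tall_2 in the frame of carousel between 0.002 and 0.01 m and angle between tall_2's own z axis and vertical below 0.12 rad))), for 0.2 s.
3. both tall tubes are fully down in wells straight across the hub from one another (all of step 1 and horizontal distance between tall_1 and carousel between 0.053 and 0.067 m and z of tall_1 in the frame of carousel between 0.002 and 0.01 m and angle between each of tall_1, tall_2's own z axis and vertical below 0.12 rad and horizontal distance between tall_2 and carousel between 0.053 and 0.067 m and z of tall_2 in the frame of carousel between 0.002 and 0.01 m and horizontal distance between tall_1 and tall_2 above 0.11 m), for 0.2 s.
4. the start key is pressed (more than 4 mm down) with both tubes in (all of step 3 and value of joint start_key above 0.004 m), for 0.05 s.
At the end, for the whole second after the job is handed in: Carousel on the drive plate (3 mm, 4 mm off axis, level to 0.03 rad); both tall tubes in opposite wells (foot within 4 mm of the floor, 60 +- 7 mm from the axis, over 110 mm apart, upright to 0.12 rad); short tubes within 20 mm of their starts; key up again; all at rest (all of step 3 and linear speed of each of carousel, tall_1, tall_2 below 0.02 m/s and distance of each of short_1, short_2 from where it was at the start of the episode below 0.02 m and value of joint start_key below 0.003 m); the robot touches nothing.
It fails at once if the carousel or a tall tube is dropped (faster than 0.5 m/s, a fall of some 13 mm, with no finger touching it) ((linear speed of carousel above 0.5 m/s and contact force between the fingers and carousel below 0.05 N) or (linear speed of tall_1 above 0.5 m/s and contact force between the fingers and tall_1 below 0.05 N) or (linear speed of tall_2 above 0.5 m/s and contact force between the fingers and tall_2 below 0.05 N)).
It fails at once if a short tube is taken out or shifted by more than 20 mm (distance of any of short_1, short_2 from where it was at the start of the episode above 0.02 m).
It fails at once if another thing on the bench is shifted by more than 30 mm (distance of any of tip_box, petri_dish, pipette, beaker, reagent_bottle, timer from where it was at the start of the episode above 0.03 m).
It also fails if it takes over 72 s, if anything falls off the work surface, if the arm or the gripper's body presses on something with over 40 N, if the wrist force passes 120 N, or if a joint passes its speed limit or range.

## Working session

There is one attempt and no reset: what is moved stays moved. The work goes in short steps, Python scripts to look and compute and a tool call to move; the robot and the scene stay as the last step left them, time stands still between calls to the robot, and variables do not carry over. Pictures are saved under pics/ and viewed, at most 10 in all, crops included, and the job is handed in when it is done.

Besides the shell and the picture viewer there is one more tool, called after ">>>" in YAML: its name, and indented under it one key for each argument. move_arm: Moves the arm, as the interface text tells. Its arguments: {"type":"object","properties":{"moves":{"type":"array","items":{"type":"object","properties":{"hand":{"type":"number"},"offset":{"type":"array","items":{"type":"number"}},"roll":{"type":"number"}}}}},"required":["moves"]}

```bash
ls; mkdir -p pics
python3 - <<'E'
from cell import r
import cv2,numpy as np
for n in("scene","side"):
    cv2.imwrite(f"pics/{n}0.png",r.read_camera(n))
    c=r.get_calibration(n);print(n,c)
print(r.get_calibration("wrist"));print(r.sense())
E
```

```text
pics
scene {'fovy': 52.58637032658173, 'cx': 319.7289070040603, 'cy': 204.01680426553037, 'R': array([[ 4.34406871e-01,  9.00716743e-01,  1.39192203e-04],
       [ 4.82693250e-01, -2.32667754e-01, -8.44318034e-01],
       [-7.60459004e-01,  3.66844742e-01, -5.35842363e-01]]), 't': array([-0.21320853, -0.19189228,  1.68820208])}
side {'fovy': 56.236311756794365, 'cx': 315.8623890908159, 'cy': 198.70834593535758, 'R': array([[ 0.79392409, -0.60775684,  0.01778095],
       [-0.35523704, -0.48738959, -0.79765784],
       [ 0.49344826,  0.62696333, -0.60284808]]), 't': array([-0.43247087,  0.28768128,  1.0990178 ])}
{'fovy': 60.11981240861623, 'cx': 313.2904076256039, 'cy': 202.8476513629191, 'T_tool_cam': array([[ 1.43577823e-03, -9.70859483e-01, -2.39645159e-01,
         6.75240931e-02],
       [ 9.99998911e-01,  1.47604056e-03,  1.14698150e-05,
         8.14781091e-04],
       [ 3.42590396e-04, -2.39644914e-01,  9.70860545e-01,
        -1.85047303e-01],
       [ 0.00000000e+00,  0.00000000e+00,  0.00000000e+00,
         1.00000000e+00]])}
{'time': 0.1, 'joint_pos': array([-1.12040163e+00,  3.53585711e-01,  1.63403600e+00, -4.72608088e-06,
        1.15520962e+00, -2.38490339e-03]), 'joint_vel': array([-0.00099207, -0.00095166, -0.00114946,  0.00137449,  0.00028423,
       -0.00096707]), 'joint_torque': array([-5.62178557e-04, -5.94905806e+01, -3.34930336e+01,  6.96762116e-02,
        1.82895747e-02, -4.25366511e-05]), 'ee_pos': array([ 0.27322479, -0.56160676,  0.19834469]), 'tcp_rot': array([-3.06025225e+00, -7.04896815e-01,  4.38663009e-04]), 'contact_force': array([-0.03940193, -0.25111667, -0.59566493]), 'ft_torque': array([0.01399758, 0.00064442, 0.02280664]), 'finger_force': 0.0, 'gripper_width': 1.0002024211895082}
```

View pics/scene0.png

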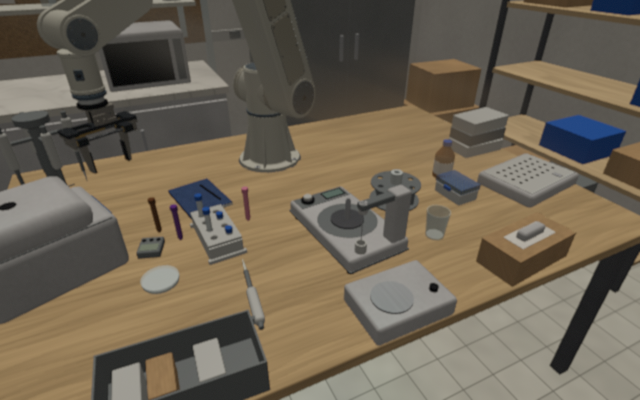

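View pics/side0.png

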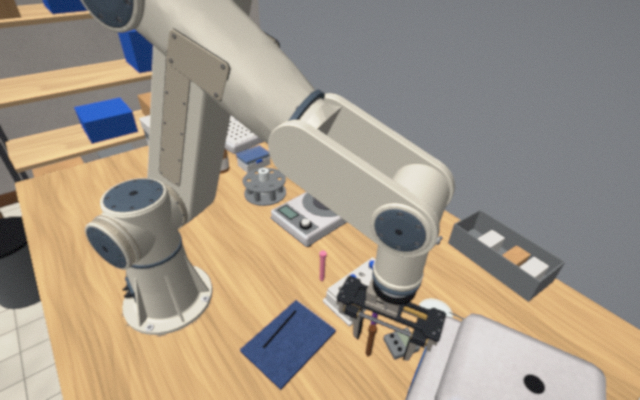

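The scene view shows the carousel with its hub top at about (397,172), the drive plate at (347,219), the start key at (308,199) and the rack around (217,228). In the side view the hub top is at (264,172) and the key at (305,224).

```bash
cat > h.py <<'E'
import numpy as np,cv2
from scipy.spatial.transform import Rotation as Ro
from cell import r
def K(c): 
    f=200/np.tan(np.radians(c["fovy"]/2)); return f,c["cx"],c["cy"]
def cam(n,s=None):
    "K, camera rotation (cam->world) and centre"
    c=r.get_calibration(n)
    if n!="wrist": return K(c),np.array(c["R"]).T,-np.array(c["R"]).T@c["t"]
    A=Ro.from_rotvec(s["tcp_rot"]).as_matrix();T=c["T_tool_cam"]
    return K(c),A@T[:3,:3],A@T[:3,3]+s["ee_pos"]
def p2w(C,u,v,z):
    (f,cx,cy),R,o=C; d=R@[(u-cx)/f,(v-cy)/f,1]; return o+d*(z-o[2])/d[2]
def w2p(C,X):
    (f,cx,cy),R,o=C; p=(np.asarray(X)-o)@R; return np.stack([p[...,0]/p[...,2]*f+cx,p[...,1]/p[...,2]*f+cy],-1)
def tool(s,X):
    "offset in mm in tool axes from measured TCP to world X"
    return Ro.from_rotvec(s["tcp_rot"]).inv().apply(np.asarray(X)-s["ee_pos"])*1e3
def shot(name):
    s=r.sense(); im=r.read_camera("wrist"); cv2.imwrite(f"pics/{name}.png",im); np.savez(f"pics/{name}.npz",ee_pos=s["ee_pos"],tcp_rot=s["tcp_rot"]); return s,im
E
python3 - <<'E'
from h import *
S=cam("scene");D=cam("side");np.set_printoptions(precision=3,suppress=True)
for n,u,v,z in [("hub",397,172,.108),("plate",347,219,.066),("key",308,199,.082),("rackTL",192,222,.058),("rackTR",222,207,.058),("rackBR",241,236,.058),("rackBL",214,255,.058),("pink",246,190,.1),("cap1",198,199,.13),("cap2",207,212,.13),("shortblue",219,214,.078),("shortblue2",219,228,.078),("beaker",437,222,.05)]: print(n,p2w(S,u,v,z))
for n,u,v,z in [("hub",264,172,.108),("key",305,224,.082)]: print("side",n,p2w(D,u,v,z))
s=r.sense();print(Ro.from_rotvec(s["tcp_rot"]).as_matrix())
E
```

```text
hub [0.501 0.282 0.108]
plate [0.618 0.028 0.066]
key [ 0.489 -0.04   0.082]
rackTL [ 0.423 -0.386  0.058]
rackTR [ 0.381 -0.285  0.058]
rackBR [ 0.552 -0.275  0.058]
rackBL [ 0.602 -0.363  0.058]
pink [ 0.383 -0.204  0.1  ]
cap1 [ 0.423 -0.357  0.13 ]
cap2 [ 0.502 -0.348  0.13 ]
shortblue [ 0.446 -0.308  0.078]
shortblue2 [ 0.516 -0.326  0.078]
beaker [0.728 0.274 0.05 ]
side hub [0.493 0.265 0.108]
side key [ 0.459 -0.051  0.082]
[[ 0.899  0.437 -0.001]
 [ 0.437 -0.899  0.001]
 [-0.    -0.001 -1.   ]]
```

>>> move_arm:
  moves:
    - {"hand":91.9,"offset":[50,-20,-50],"roll":0}
    - {"hand":91.9,"offset":[90,-40,-90],"roll":0}
    - {"hand":91.9,"offset":[297,-114,-130],"roll":0}
    - {"hand":91.9,"offset":[297,-114,-130],"roll":0}
    - {"hand":91.9,"offset":[297,-114,-130],"roll":0}
    - {"hand":91.9,"offset":[297,-114,-130],"roll":0}
    - {"hand":91.9,"offset":[297,-114,-130],"roll":0}
    - {"hand":91.9,"offset":[297,-114,-130],"roll":0}
    - {"hand":91.9,"offset":[297,-114,-130],"roll":0}
    - {"hand":91.9,"offset":[297,-114,-130],"roll":0}
    - {"hand":91.9,"offset":[297,-114,-130],"roll":0}

```text
time: 1.2
ee_pos: [0.4895, -0.3305, 0.3283]
tcp_rot: [-3.061, -0.703, 0.002]
contact_force: [-0.3, 0.7, 0.2]
gripper_width: 1.0
finger_force: 0.0
```

Run:
```python
from h import *
s,im=shot("w1"); print(s["ee_pos"],s["time"],s["joint_vel"].max())
```

```text
[ 0.48945231 -0.33050572  0.32832819] 1.2 0.003785083854220408
```

View pics/w1.png

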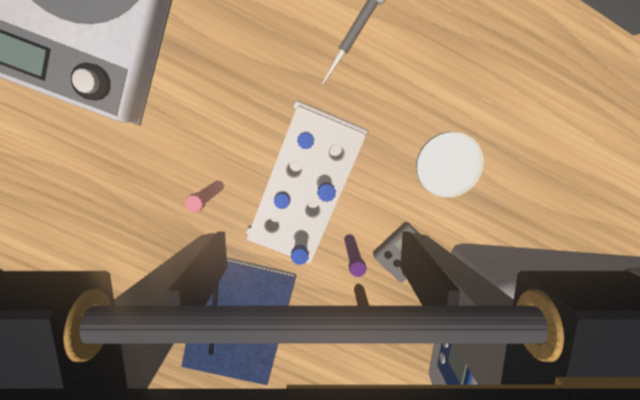

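Wrist view 1 shows the rack with short caps at (306,140) and (282,200), and tall caps at (326,192) and (300,256). The empty holes are at (336,152), (294,169), (312,210) and (272,226), and the start key is at (85,80).

Run:
```python
from h import *
np.set_printoptions(precision=4,suppress=True)
im=cv2.imread("pics/w1.png");s=dict(np.load("pics/w1.npz"));C=cam("wrist",s)
h=cv2.cvtColor(im,cv2.COLOR_BGR2HSV);m=cv2.inRange(h,(105,130,80),(125,255,255));m[265:]=0
n,_,st,ce=cv2.connectedComponentsWithStats(m)
for i in range(1,n):
    if st[i,4]>80: print(st[i],ce[i],"short",p2w(C,*ce[i],.078)[:2],"tall",p2w(C,*ce[i],.13)[:2])
for p in [(336,152),(294,169),(312,210),(272,226)]: print("hole",p2w(C,*p,.058)[:2])
for p in [(296,104),(367,131),(310,263),(248,238)]: print("corner",p2w(C,*p,.058)[:2])
print("key",p2w(C,85,80,.082)); print(C[2])
```

```text
[292 250  15  13 148] [299.0541 256.2432] short [ 0.3784 -0.3638] tall [ 0.399  -0.3564]
hole [ 0.5238 -0.3475]
hole [ 0.4795 -0.3075]
hole [ 0.4393 -0.3535]
hole [ 0.3945 -0.3139]
corner [ 0.5556 -0.2745]
corner [ 0.5654 -0.3713]
corner [ 0.368 -0.385]
corner [ 0.3639 -0.291 ]
key [ 0.4709 -0.0399  0.082 ]
[ 0.5508 -0.3019  0.5133]
```

Run:
```python
from h import *
from scipy.optimize import least_squares
np.set_printoptions(precision=4,suppress=True)
im=cv2.imread("pics/w1.png");s=dict(np.load("pics/w1.npz"));C=cam("wrist",s)
h=cv2.cvtColor(im,cv2.COLOR_BGR2HSV)
for p in [(306,140),(282,200),(326,192),(300,256)]: print(h[p[1],p[0]])
m=cv2.inRange(h,(105,90,60),(130,255,255));m[266:]=0
n,_,st,ce=cv2.connectedComponentsWithStats(m)
B=[ce[i] for i in range(1,n) if st[i,4]>80 and 240<ce[i][0]<370];print(B)
loc=[];W=[]
for b in B:
    k=np.argmin([np.hypot(*(b-p)) for p in [(306,140),(282,200),(326,192),(300,256)]])
    loc.append([(63,22),(-21,22),(21,-22),(-63,-22)][k]);W.append(p2w(C,*b,[.078,.078,.130,.130][k])[:2]);print(k,W[-1])
for p,l in zip([(336,152),(294,169),(312,210),(272,226)],[(63,-22),(21,22),(-21,-22),(-63,22)]): W.append(p2w(C,*p,.058)[:2]);loc.append(l)
for p,l in zip([(296,104),(367,131),(310,263),(248,238)],[(95,48),(95,-48),(-95,-48),(-95,48)]): W.append(p2w(C,*p,.058)[:2]);loc.append(l)
loc=np.array(loc)/1e3;W=np.array(W)
f=lambda q:np.c_[np.cos(q[2])*loc[:,0]-np.sin(q[2])*loc[:,1]+q[0],np.sin(q[2])*loc[:,0]+np.cos(q[2])*loc[:,1]+q[1]]-W
q=least_squares(lambda q:f(q).ravel(),[.46,-.33,.08],loss="soft_l1",f_scale=.002).x;print(q);print(f(q)*1e3)
```

```text
[113 124 191]
[113 126 194]
[113 127 190]
[113 135 189]
[array([305.0824, 140.0879]), array([326.1351, 192.2477]), array([281.3394, 200.4667]), array([299.2205, 255.841 ])]
0 [ 0.5213 -0.3043]
2 [ 0.4827 -0.3507]
1 [ 0.4383 -0.31  ]
3 [ 0.3995 -0.3563]
[ 0.4605 -0.3304  0.0737]
[[ 0.371   0.433 ]
 [ 0.354  -0.1541]
 [-0.3904 -0.0853]
 [-0.2668 -0.6883]
 [ 1.1242 -0.2788]
 [ 0.3302  0.569 ]
 [ 1.8706 -0.3915]
 [ 1.4885  0.728 ]
 [-3.9127 -1.0155]
 [-6.5907 -0.0396]
 [ 1.276  -0.3356]
 [-1.7403  1.4452]]
```

>>> move_arm:
  moves:
    - {"hand":91.9,"offset":[270,-303,-30],"roll":0}
    - {"hand":91.9,"offset":[270,-303,-30],"roll":0}
    - {"hand":91.9,"offset":[270,-303,-30],"roll":0}
    - {"hand":91.9,"offset":[270,-303,-30],"roll":0}
    - {"hand":91.9,"offset":[270,-303,-30],"roll":0}
    - {"hand":91.9,"offset":[270,-303,-30],"roll":0}
    - {"hand":91.9,"offset":[270,-303,-30],"roll":0}
    - {"hand":91.9,"offset":[270,-303,-30],"roll":0}
    - {"hand":91.9,"offset":[270,-303,-30],"roll":0}
    - {"hand":91.9,"offset":[270,-303,-30],"roll":0}
    - {"hand":91.9,"offset":[270,-303,-30],"roll":0}

```text
time: 2.35
ee_pos: [0.6005, 0.0593, 0.3586]
tcp_rot: [3.061, 0.703, -0.001]
contact_force: [1.0, -0.3, -0.9]
gripper_width: 0.998
finger_force: 0.0
```

Run:
```python
from h import *
s,im=shot("w2"); print(s["ee_pos"],s["tcp_rot"],s["time"],abs(s["joint_vel"]).max())
```

```text
[0.6004862  0.05933665 0.35860619] [ 3.06122329e+00  7.03450876e-01 -1.48792925e-03] 2.35 0.014398746164918931
```

View pics/w2.png

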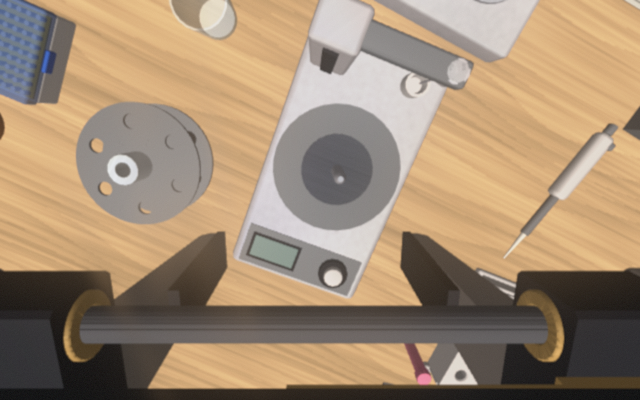

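Wrist view 2 shows the hub ring at (123,170) and the carousel deck. The dark drive disc is at about (337,168), the spindle tip at (339,178) and the start key at (333,274).

Run:
```python
from h import *
np.set_printoptions(precision=4,suppress=True)
im=cv2.imread("pics/w2.png");s=dict(np.load("pics/w2.npz"));C=cam("wrist",s)
g=cv2.cvtColor(im,cv2.COLOR_BGR2GRAY)
def blob(seed,lo,hi,roi):
    m=cv2.inRange(g,lo,hi);k=np.zeros_like(m);k[roi[1]:roi[3],roi[0]:roi[2]]=1;m*=k
    n,l,st,ce=cv2.connectedComponentsWithStats(m);i=l[seed[1],seed[0]]
    if i==0: print("seed off",g[seed[1],seed[0]]);return None
    c=max(cv2.findContours((l==i).astype(np.uint8),cv2.RETR_EXTERNAL,cv2.CHAIN_APPROX_NONE)[0],key=len)
    return st[i],cv2.fitEllipse(cv2.convexHull(c)),l==i
def show(n,b,z):
    if b: print(n,b[0],b[1],p2w(C,*b[1][0],z),b[1][1][0]*(C[2][2]-z)/C[0][0]*1e3)
print(g[170,100:150],g[168,290:390],g[274,310:355])
for t in(150,170,190): show("hub",blob((113,170),t,255,(100,145,150,195)),.108)
b=blob((320,160),0,95,(285,115,395,220));show("plate",b,.066)
for t in(160,180): show("key",blob((333,277),t,255,(315,258,350,292)),.082)
for z in(.13,.136): print("tip",p2w(C,339.5,177.5,z))
cr=np.hstack([cv2.resize(im[y:y+130,x:x+130],(390,390),interpolation=2) for x,y in((70,95),(275,105))])
cv2.imwrite("pics/c2.png",cr)
```

```text
[142 144 143 142 144 144 152 189 226 233 232 228 227 226 208 153 109 102
 103 104 105 105 107 108 108 109 110 109 110 126 172 213 220 218 218 219
 215 193 144 119 117 118 118 118 120 119 118 119 121 122] [144 142 142 141 140 141 142 140 141 140 134 119 104  99 100  99 100  98
  98  99  98  99  98  97  96  98  95  95  95  95  97  99  94  96  96  96
  95  94  95  94  95  96  94  93  89  86  88  86  88  84  87  87  90  93
  94  92  93  92  94  93  92  96  93  95  97  96  97  97  98  96  96  98
  97  97  96  95  97  98  99  98  98 101 113 131 135 135 135 135 135 134
 134 135 137 135 135 134 134 136 135 136] [141 140 141 140 141 139 139 126  90  71  73  72  74  98 148 198 223 225
 225 224 223 222 221 219 220 218 219 217 217 213 190 143  93  71  69  66
  76 104 133 139 138 137 138 136 137]
hub [106 154  32  33 654] ((121.8353271484375, 169.7976837158203), (29.882173538208008, 34.39486312866211), 135.67149353027344) [0.4971 0.2782 0.108 ] 37.66508264847313
hub [107 155  31  31 566] ((122.01490783691406, 169.58811950683594), (28.727710723876953, 32.721927642822266), 134.8135986328125) [0.4975 0.2781 0.108 ] 36.2099362461952
hub [108 155  30  30 507] ((122.06771850585938, 169.54559326171875), (27.660884857177734, 31.906618118286133), 131.39675903320312) [0.4976 0.278  0.108 ] 34.86525211907248
seed off 96
key [324 270  18  16 237] ((332.5543212890625, 277.4689025878906), (16.380537033081055, 17.766490936279297), 92.91393280029297) [ 0.4706 -0.036   0.082 ] 21.879321500074173
key [324 270  18  16 219] ((332.516845703125, 277.49652099609375), (15.524267196655273, 17.05741310119629), 90.54306030273438) [ 0.4705 -0.036   0.082 ] 20.735610338215412
tip [0.6119 0.0286 0.13  ]
tip [0.6126 0.0295 0.136 ]
```

View pics/c2.png

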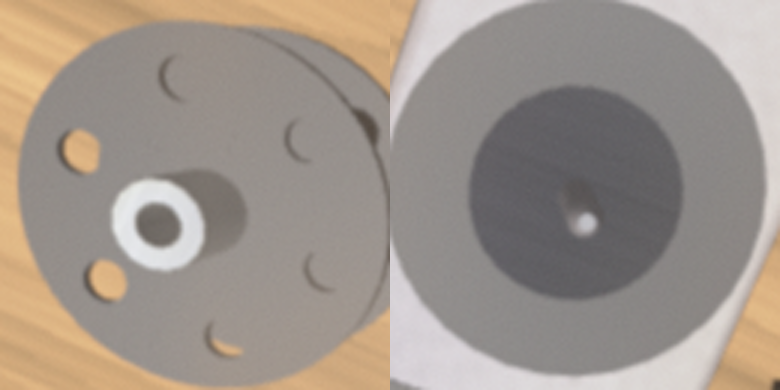

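The crop gives the drive disc centre at pixel (337.2,169.2), the spindle tip at (339.7,179) and the hub ring at (122.7,169.7).

Run:
```python
from h import *
np.set_printoptions(precision=4,suppress=True)
s=dict(np.load("pics/w2.npz"));C=cam("wrist",s)
P=p2w(C,337.2,169.2,.066);H=p2w(C,122.5,169.7,.108);Kp=p2w(C,333,274.5,.082)
d=(P-Kp)[:2];print(P,H,Kp,np.linalg.norm(d),np.arctan2(d[1],d[0])-np.arctan2(52,147))
print("deck wells",[p2w(C,70+u/3,95+v/3,.068)[:2]-H[:2] for u,v in((80,150),(105,280))])
print(tool(r.sense(),[H[0],H[1],.093]), tool(r.sense(),[P[0],P[1],.3]))
print(w2p(C,s["ee_pos"]+[0,0,-.017]))
```

```text
[0.6132 0.0276 0.066 ] [0.4976 0.2775 0.108 ] [ 0.4751 -0.0345  0.082 ] 0.15139568148110416 0.08247005278455372
deck wells [array([0.0019, 0.0598]), array([-0.051 ,  0.0311])]
[   2.8609 -241.5009  265.6595] [-2.2381 33.8211 58.7458]
[311.9121 230.7114]
```

>>> move_arm:
  moves:
    - {"hand":91.9,"offset":[3,-241,100],"roll":0}
    - {"hand":91.9,"offset":[3,-241,100],"roll":0}
    - {"hand":91.9,"offset":[3,-241,100],"roll":0}
    - {"hand":91.9,"offset":[3,-241,100],"roll":0}
    - {"hand":91.9,"offset":[3,-241,100],"roll":0}
    - {"hand":91.9,"offset":[3,-241,100],"roll":0}
    - {"hand":91.9,"offset":[3,-241,100],"roll":0}

```text
time: 3.1
ee_pos: [0.4975, 0.2786, 0.2584]
tcp_rot: [3.06, 0.706, -0.002]
contact_force: [0.6, -0.4, 0.2]
gripper_width: 1.002
finger_force: 0.0
```

Run:
```python
from h import *
np.set_printoptions(precision=4,suppress=True)
s,im=shot("w3"); print(s["ee_pos"],s["tcp_rot"],s["time"],abs(s["joint_vel"]).max(),tool(s,[.4976,.2775,.093]))
C=cam("wrist",s);print(w2p(C,[.4976,.2775,.108]))
```

```text
[0.4975 0.2786 0.2584] [ 3.0605  0.7064 -0.0021] 3.1 0.039918325534150936 [ -0.1599   0.9225 165.3665]
[313.4236 188.0425]
```

View pics/w3.png

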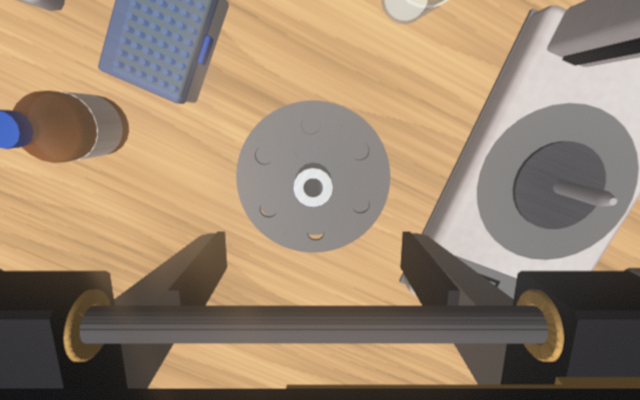

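Wrist view 3 shows the hub at (313,187.5), against a predicted (313.4,188.0). I'll descend and grip.

>>> move_arm:
  moves:
    - {"hand":91.9,"offset":[0,1,50],"roll":0}
    - {"hand":91.9,"offset":[0,1,100],"roll":0}
    - {"hand":91.9,"offset":[0,1,140],"roll":0}
    - {"hand":91.9,"offset":[0,1,165],"roll":0}
    - {"hand":91.9,"offset":[0,1,165],"roll":0}
    - {"hand":34,"offset":[0,1,165],"roll":0}
    - {"hand":34,"offset":[0,1,165],"roll":0}
    - {"hand":34,"offset":[0,1,165],"roll":0}
    - {"hand":34,"offset":[0,1,165],"roll":0}
    - {"hand":34,"offset":[0,1,165],"roll":0}
    - {"hand":34,"offset":[0,1,165],"roll":0}

```text
time: 4.25
ee_pos: [0.4987, 0.2783, 0.0944]
tcp_rot: [-3.061, -0.706, -0.001]
contact_force: [-0.4, 0.9, 0.8]
gripper_width: 0.5
finger_force: 0.0
```

>>> move_arm:
  moves:
    - {"hand":30,"offset":[0,0,0],"roll":0}
    - {"hand":30,"offset":[0,0,0],"roll":0}
    - {"hand":30,"offset":[0,0,0],"roll":0}
    - {"hand":30,"offset":[0,0,0],"roll":0}

```text
time: 4.65
ee_pos: [0.4985, 0.2782, 0.0939]
tcp_rot: [3.061, 0.705, -0.0]
contact_force: [1.0, -0.1, 0.3]
gripper_width: 0.327
finger_force: 0.0
```

Run:
```python
from h import *
s,im=shot("w4"); C=cam("wrist",s);print(s["gripper_width"],s["finger_force"],s["ee_pos"],w2p(C,[.4976,.2775,.108]),w2p(C,s["ee_pos"]+[0,0,-.017]))
b=r.read_camera("side")
cv2.imwrite("pics/w4v.png",np.hstack([im[100:400,120:520],cv2.resize(b[100:250,180:380],(400,300))]))
```

```text
0.32714617208767865 0.0 [0.4985249  0.27818742 0.093921  ] [312.0767985  251.50038372] [311.92086134 230.73368197]
```

View pics/w4v.png

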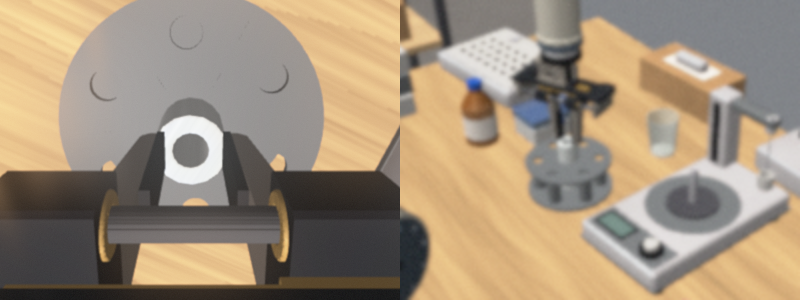

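The ring sits at about (311,250), as predicted, but the fingers reached 30 mm with no force. I'll close a little further to see whether they are on the hub.

>>> move_arm:
  moves:
    - {"hand":20,"offset":[0,0,0],"roll":0}
    - {"hand":20,"offset":[0,0,0],"roll":0}
    - {"hand":20,"offset":[0,0,0],"roll":0}

```text
time: 5.05
ee_pos: [0.4986, 0.2781, 0.094]
tcp_rot: [-3.061, -0.705, -0.0]
contact_force: [0.4, -0.7, 0.3]
gripper_width: 0.219
finger_force: 0.0
```

Run:
```python
from h import *
s,im=shot("w5"); print(s["gripper_width"],s["finger_force"],s["contact_force"],r.tip_reach,[a for a in dir(r) if a[0]!="_"])
D=cam("side");T=s["ee_pos"]
for n,X in(("tip",T-[0,0,.017]),("tcp",T),("hubtop",[.4976,.2775,.108]),("hubdeck",[.4976,.2775,.068])): print(n,w2p(D,X))
y=Ro.from_rotvec(s["tcp_rot"]).as_matrix()[:,1]
for k in(-1,1): print("fingertip",w2p(D,T-[0,0,.017]+k*y*.01), w2p(D,T+[0,0,.069]+k*y*.01))
b=r.read_camera("side");cv2.imwrite("pics/s5.png",np.hstack([cv2.resize(b[110:230,210:330],(400,400),interpolation=2),im[0:400,120:520]]))
```

```text
0.2191070245697136 0.0 [ 0.44189102 -0.68067147  0.31935306] 0.017 ['MotionError', 'get_calibration', 'hand_in', 'read_camera', 'sense', 'tip_reach']
tip [263.95277755 176.75256868]
tcp [263.66643182 173.1290528 ]
hubtop [263.29154364 170.25744634]
hubdeck [263.96934728 178.80404596]
fingertip [261.80934056 176.087177  ] [260.2440078  157.24178677]
fingertip [266.1063647  177.42111131] [264.69049115 158.53199797]
```

View pics/s5.png

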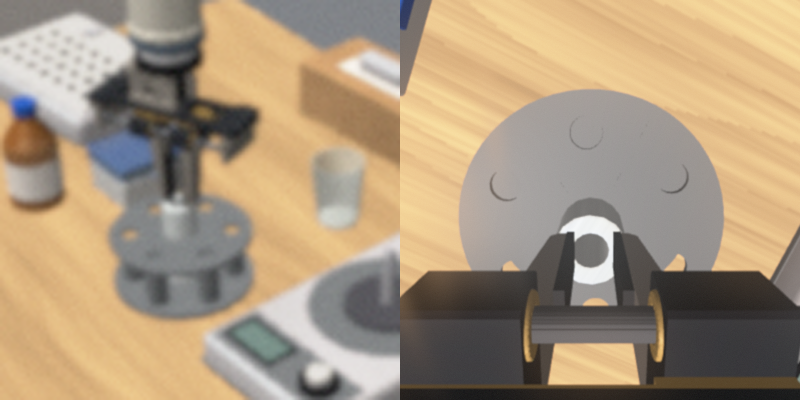

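The side crop shows the fingertips ending just above the hub top, at crop (180,200). In the wrist view they cover the ring, so the real tips are about 34 mm higher than the stated reach implies. I'll open and go down in stages while watching the force.

>>> move_arm:
  moves:
    - {"hand":70,"offset":[0,0,0],"roll":0}
    - {"hand":70,"offset":[0,0,0],"roll":0}
    - {"hand":70,"offset":[0,0,0],"roll":0}
    - {"hand":70,"offset":[0,0,0],"roll":0}
    - {"hand":70,"offset":[0,0,0],"roll":0}
    - {"hand":70,"offset":[0,0,0],"roll":0}
    - {"hand":70,"offset":[0,0,0],"roll":0}
    - {"hand":70,"offset":[0,0,5],"roll":0}
    - {"hand":70,"offset":[0,0,10],"roll":0}
    - {"hand":70,"offset":[0,0,14],"roll":0}
    - {"hand":70,"offset":[0,0,16],"roll":0}
    - {"hand":70,"offset":[0,0,16],"roll":0}

```text
time: 6.35
ee_pos: [0.4983, 0.278, 0.0775]
tcp_rot: [3.061, 0.705, -0.001]
contact_force: [-0.2, -0.1, 0.4]
gripper_width: 0.759
finger_force: 0.0
```

>>> move_arm:
  moves:
    - {"hand":70,"offset":[0,0,5],"roll":0}
    - {"hand":70,"offset":[0,0,9],"roll":0}
    - {"hand":70,"offset":[0,0,12],"roll":0}
    - {"hand":70,"offset":[0,0,12],"roll":0}
    - {"hand":30,"offset":[0,0,12],"roll":0}
    - {"hand":30,"offset":[0,0,12],"roll":0}
    - {"hand":30,"offset":[0,0,12],"roll":0}
    - {"hand":30,"offset":[0,0,12],"roll":0}
    - {"hand":30,"offset":[0,0,12],"roll":0}
    - {"hand":30,"offset":[0,0,12],"roll":0}
    - {"hand":30,"offset":[0,0,12],"roll":0}
    - {"hand":30,"offset":[0,0,12],"roll":0}

```text
time: 7.55
ee_pos: [0.4986, 0.2784, 0.0661]
tcp_rot: [-3.061, -0.705, -0.0]
contact_force: [-1.8, 2.5, 1.6]
gripper_width: 0.427
finger_force: 30.0
```

```bash
cat >> h.py <<'E'
def ell(g,seed,lo,hi,rad):
    "ellipse fit to hull of the grey-level blob at seed"
    m=cv2.inRange(g,lo,hi);k=np.zeros_like(m);cv2.circle(k,seed,rad,1,-1);m*=k
    m=cv2.morphologyEx(m,cv2.MORPH_OPEN,np.ones((3,3)))
    l=cv2.connectedComponents(m)[1];i=l[seed[1],seed[0]]
    if i==0: return None
    c=max(cv2.findContours((l==i).astype(np.uint8),cv2.RETR_EXTERNAL,cv2.CHAIN_APPROX_NONE)[0],key=len)
    return cv2.fitEllipse(cv2.convexHull(c))
E
python3 - <<'E'
from h import *
np.set_printoptions(precision=4,suppress=True)
for n,sd in(("w2",(320,150)),("w3",(540,170))):
    im=cv2.imread(f"pics/{n}.png");g=cv2.GaussianBlur(cv2.cvtColor(im,6),(3,3),0);C=cam("wrist",dict(np.load(f"pics/{n}.npz")))
    print(n,[int(g[sd[1],x]) for x in range(sd[0]-70,min(sd[0]+95,640),10)])
    for t in(106,112,118,124):
        e=ell(g,sd,0,t,64)
        if e: print(t,e,p2w(C,*e[0],.066))
    # tip
    t0=(339,178) if n=="w2" else (612,201)
    print("tip",g[t0[1]-6:t0[1]+7:2,t0[0]-8:t0[0]+9:2]); print(p2w(C,*t0,.134))
im=cv2.imread("pics/w5.png");s,im2=shot("w6");C=cam("wrist",s);g=cv2.cvtColor(im2,6)
print([int(v) for v in g[225:300:3,311]],[int(v) for v in g[243,270:355:3]])
print("exp hub px",w2p(C,np.r_[s["ee_pos"][:2],.108]),w2p(C,np.r_[s["ee_pos"][:2],.108]+[.02,0,0]),s["ee_pos"])
for t in(150,170,190):
    m=cv2.inRange(g,t,255);l=cv2.connectedComponentsWithStats(m)
    for i in range(1,l[0]):
        if l[2][i,4]>300 and abs(l[3][i][0]-312)<40 and 200<l[3][i][1]<300: print(t,l[2][i],l[3][i])
E
```

```text
w2 [184, 174, 186, 144, 143, 141, 99, 97, 95, 97, 99, 99, 136, 136, 137, 211, 213]
106 ((336.4320373535156, 169.0074920654297), (68.84932708740234, 69.75691223144531), 54.76509475708008) [0.6129 0.0287 0.066 ]
112 ((336.4390869140625, 168.93948364257812), (69.97090148925781, 70.56327819824219), 47.55923080444336) [0.613  0.0287 0.066 ]
118 ((336.47149658203125, 168.9794158935547), (70.72659301757812, 71.5498046875), 53.6751708984375) [0.613  0.0286 0.066 ]
124 ((336.49395751953125, 168.94065856933594), (71.69100189208984, 72.31096649169922), 48.70769119262695) [0.6131 0.0286 0.066 ]
tip [[101  99  92  91  91  89  88  93  94]
 [ 98 102 100 101 102  96  89  90  94]
 [ 96 106 115 123 145 145 106  89  95]
 [ 96 106 128 151 184 187 144  95  95]
 [ 96 103 129 159 185 185 144  99  94]
 [ 96  98 114 140 155 148 116  97  96]
 [ 95  95  97 105 111 107  99  97  96]]
[0.6116 0.0295 0.134 ]
w3 [180, 178, 135, 134, 133, 73, 93, 89, 92, 90, 91, 90, 92, 93, 132, 132, 132]
106 ((557.79248046875, 184.28829956054688), (82.119873046875, 96.62444305419922), 51.89326477050781) [0.613  0.0319 0.066 ]
112 (
[... 470 characters left out ...]
151 177 181 161 137 132]
 [140 142 151 178 192 192 173 138 132]
 [149 154 163 182 191 185 157 133 132]
 [150 153 155 159 161 150 136 133 132]
 [135 135 135 134 133 132 132 132 132]]
[0.6123 0.0275 0.134 ]
[116, 117, 117, 237, 240, 241, 242, 242, 242, 240, 121, 119, 120, 120, 118, 119, 118, 119, 119, 120, 119, 119, 118, 230, 241] [65, 63, 141, 126, 125, 203, 239, 240, 243, 246, 246, 242, 240, 241, 242, 240, 242, 243, 244, 243, 242, 240, 237, 233, 187, 113, 111, 130, 67]
exp hub px [311.3486 272.3946] [331.39   234.4162] [0.4986 0.2784 0.0661]
150 [ 269  233   89   73 4250] [312.9322 271.8795]
170 [ 271  233   86   73 3868] [313.0776 270.2655]
190 [ 271  233   86   73 3753] [313.0266 270.2033]
```

>>> move_arm:
  moves:
    - {"hand":30,"offset":[0,0,-3],"roll":0}
    - {"hand":30,"offset":[0,0,-10],"roll":0}
    - {"hand":30,"offset":[0,0,-25],"roll":0}
    - {"hand":30,"offset":[0,0,-55],"roll":0}
    - {"hand":30,"offset":[0,0,-90],"roll":0}
    - {"hand":30,"offset":[0,0,-125],"roll":0}
    - {"hand":30,"offset":[0,0,-150],"roll":0}
    - {"hand":30,"offset":[0,0,-160],"roll":0}
    - {"hand":30,"offset":[0,0,-160],"roll":0}

```text
time: 8.5
ee_pos: [0.4992, 0.2784, 0.2277]
tcp_rot: [-3.061, -0.705, -0.005]
contact_force: [-0.4, 0.6, -5.3]
gripper_width: 0.433
finger_force: 30.0
```

Run:
```python
from h import *
s,im=shot("w7");g=cv2.cvtColor(im,6);print(s["ee_pos"],s["contact_force"],s["gripper_width"],s["ft_torque"],tool(s,[.6135,.0297,.226]))
print([int(v) for v in g[225:300:3,311]],[int(v) for v in g[243,270:355:3]])
```

```text
[0.49923263 0.2784225  0.2277407 ] [-0.38822333  0.63646146 -5.33358184] 0.43341859476594596 [ 0.00169918 -0.033224   -0.04806251] [ -6.06780432 273.64797451   1.70627265]
[121, 120, 122, 241, 243, 244, 245, 245, 244, 245, 127, 123, 126, 124, 124, 124, 123, 125, 125, 123, 124, 124, 123, 238, 244] [68, 67, 146, 132, 131, 207, 243, 244, 246, 248, 249, 245, 244, 244, 245, 244, 245, 247, 247, 246, 245, 244, 242, 238, 199, 117, 118, 134, 69]
```

>>> move_arm:
  moves:
    - {"hand":30,"offset":[0,20,0],"roll":0}
    - {"hand":30,"offset":[-1,60,0],"roll":0}
    - {"hand":30,"offset":[-3,105,0],"roll":0}
    - {"hand":30,"offset":[-4,150,0],"roll":0}
    - {"hand":30,"offset":[-5,195,0],"roll":0}
    - {"hand":30,"offset":[-6,235,0],"roll":0}
    - {"hand":30,"offset":[-6,262,0],"roll":0}
    - {"hand":30,"offset":[-6,273.6,0],"roll":0}
    - {"hand":30,"offset":[-6,273.6,0],"roll":0}
    - {"hand":30,"offset":[-6,273.6,0],"roll":0}
    - {"hand":30,"offset":[-6,273.6,0],"roll":0}

```text
time: 9.65
ee_pos: [0.6121, 0.0308, 0.2255]
tcp_rot: [-3.06, -0.707, 0.002]
contact_force: [-0.4, -0.4, -3.8]
gripper_width: 0.43
finger_force: 30.0
```

Run:
```python
from h import *
np.set_printoptions(precision=4,suppress=True)
s=r.sense();print(s["ee_pos"],tool(s,[.6135,.0297,.226]),s["tcp_rot"],Ro.from_rotvec(s["tcp_rot"]).as_matrix()[:,2])
```

```text
[0.6121 0.0308 0.2255] [ 0.7803  1.6009 -0.4791] [-3.0604 -0.7068  0.0015] [-0.0011  0.0004 -1.    ]
```

>>> move_arm:
  moves:
    - {"hand":30,"offset":[0,0,0],"roll":0}
    - {"hand":30,"offset":[0,0,0],"roll":0}

```text
time: 9.85
ee_pos: [0.6126, 0.0304, 0.2261]
tcp_rot: [-3.061, -0.707, -0.0]
contact_force: [-0.7, -0.5, -4.8]
gripper_width: 0.433
finger_force: 30.0
```

Run:
```python
from h import *
np.set_printoptions(precision=4,suppress=True)
for i in range(3):
    s=r.sense();print(s["ee_pos"],tool(s,[.6135,.0297,.226]),s["joint_vel"]);r.read_camera("wrist")
```

```text
[0.6126 0.0304 0.2261] [0.4899 0.9863 0.1109] [-0.0049 -0.0001 -0.0038 -0.0022 -0.0004 -0.0011]
[0.6127 0.0302 0.2261] [0.5017 0.8309 0.1275] [-0.0055  0.0029 -0.0024 -0.0002  0.0008 -0.0004]
[0.6127 0.03   0.2262] [0.53   0.63   0.1702] [-0.0064  0.0012 -0.0011  0.0001  0.0012 -0.0006]
```

>>> move_arm:
  moves:
    - {"hand":30,"offset":[0.4,0.2,10],"roll":0}
    - {"hand":30,"offset":[0.4,0.2,18],"roll":0}
    - {"hand":30,"offset":[0.4,0.2,22],"roll":0}
    - {"hand":30,"offset":[0.4,0.2,26],"roll":0}
    - {"hand":30,"offset":[0.4,0.2,30],"roll":0}
    - {"hand":30,"offset":[0.4,0.2,33],"roll":0}
    - {"hand":30,"offset":[0.4,0.2,35],"roll":0}
    - {"hand":30,"offset":[0.4,0.2,35],"roll":0}

```text
time: 10.8
ee_pos: [0.6132, 0.0295, 0.1908]
tcp_rot: [-3.061, -0.705, 0.001]
contact_force: [0.0, -0.8, -4.3]
gripper_width: 0.427
finger_force: 30.0
```

>>> move_arm:
  moves:
    - {"hand":30,"offset":[0,0,8],"roll":0}
    - {"hand":30,"offset":[0,0,18],"roll":0}
    - {"hand":30,"offset":[0,0,28],"roll":0}
    - {"hand":30,"offset":[0,0,38],"roll":0}
    - {"hand":30,"offset":[0,0,46],"roll":0}
    - {"hand":30,"offset":[0,0,52],"roll":0}
    - {"hand":30,"offset":[0,0,55],"roll":0}
    - {"hand":30,"offset":[0,0,56],"roll":0}
    - {"hand":30,"offset":[0,0,56],"roll":0}

```text
time: 11.7
ee_pos: [0.6134, 0.0295, 0.1351]
tcp_rot: [3.061, 0.705, 0.0]
contact_force: [-0.6, 0.7, -5.0]
gripper_width: 0.43
finger_force: 30.0
```

>>> move_arm:
  moves:
    - {"hand":30,"offset":[0,0,1],"roll":0}
    - {"hand":30,"offset":[0,0,2],"roll":0}
    - {"hand":30,"offset":[0,0,3],"roll":0}
    - {"hand":30,"offset":[0,0,3.5],"roll":0}
    - {"hand":30,"offset":[0,0,3.5],"roll":0}

```text
time: 12.2
ee_pos: [0.6135, 0.0294, 0.1321]
tcp_rot: [3.061, 0.705, 0.001]
contact_force: [-1.9, -1.5, 4.1]
gripper_width: 0.427
finger_force: 30.0
```

>>> move_arm:
  moves:
    - {"hand":75,"offset":[0,0,0],"roll":0}
    - {"hand":75,"offset":[0,0,0],"roll":0}
    - {"hand":75,"offset":[0,0,0],"roll":0}
    - {"hand":75,"offset":[0,0,0],"roll":0}
    - {"hand":75,"offset":[0,0,0],"roll":0}
    - {"hand":75,"offset":[0,0,-20],"roll":0}
    - {"hand":75,"offset":[0,0,-60],"roll":0}
    - {"hand":75,"offset":[0,0,-110],"roll":0}
    - {"hand":75,"offset":[0,0,-160],"roll":0}
    - {"hand":75,"offset":[0,0,-190],"roll":0}
    - {"hand":75,"offset":[0,0,-190],"roll":0}
    - {"hand":75,"offset":[0,0,-190],"roll":0}

```text
time: 13.4
ee_pos: [0.6134, 0.0295, 0.3217]
tcp_rot: [3.061, 0.705, 0.002]
contact_force: [0.8, 0.1, -0.3]
gripper_width: 0.819
finger_force: 0.0
```

Run:
```python
from h import *
np.set_printoptions(precision=4,suppress=True)
s,im=shot("w8");C=cam("wrist",s);print(s["ee_pos"],s["time"],s["contact_force"])
O=np.array([.6128,.0287]);print("hub pred",w2p(C,np.r_[O,.174]))
big=cv2.resize(im[40:240,180:460],(784,560),interpolation=2)
# projected wells for yaw from w2 measurement (carousel yaw 30 deg like), as small dots
for k in range(6):
    a=np.radians(88.2+60*k);p=w2p(C,np.r_[O+.06*np.array([np.cos(a),np.sin(a)]),.134]);print(k,p)
    cv2.circle(big,tuple(int(v) for v in (p-[180,40])*2.8),3,(0,0,255),-1)
cv2.circle(big,tuple(int(v) for v in (w2p(C,np.r_[O,.174])-[180,40])*2.8),2,(0,0,255),-1)
cv2.imwrite("pics/c8.png",big)
```

```text
[0.6134 0.0295 0.3217] 13.4 [ 0.8347  0.0671 -0.3122]
hub pred [312.8868 189.4413]
0 [263.5826 156.4341]
1 [267.4631 210.2842]
2 [314.9422 234.0934]
3 [360.5559 206.8663]
4 [360.2598 152.7483]
5 [310.7521 126.0097]
```

View pics/c8.png

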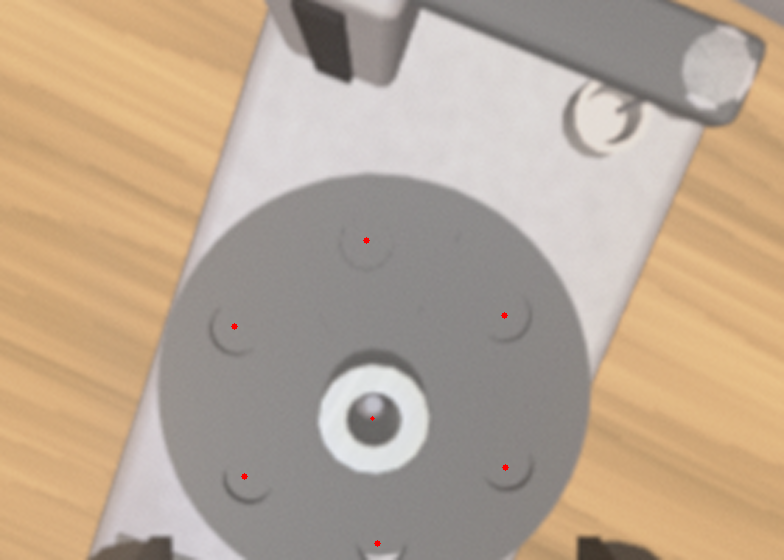

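The carousel is seated: the hub is concentric with the spindle tip at crop (373,415), and the wells lie within 2 px of the projected dots. I'll use wells k0 and k3. Next is the first tube.

Run:
```python
from h import *
np.set_printoptions(precision=1,suppress=True)
s=r.sense();print(tool(s,[.4835,-.3503,.25]))
A=Ro.from_rotvec(s["tcp_rot"]).inv().as_matrix()
W=[np.array([.6137,.0892,0]),np.array([.6123,-.0308,0])];T=[np.array([.4835,-.3503,0]),np.array([.3996,-.3564,0])]
print("t1->W3",A@(W[1]-T[0])*1e3,"W3->t2",A@(T[1]-W[1])*1e3,"t2->W0",A@(W[0]-T[1])*1e3,"W0->key",A@(np.array([.472,-.0365,0])-W[0])*1e3)
```

```text
[-282.3  285.    70.6]
t1->W3 [ 255.6 -231.    -0.2] W3->t2 [-333.7  199.7    0.3] t2->W0 [ 387.5 -307.    -0.3] W0->key [-182.4   51.     0.2]
```

>>> move_arm:
  moves:
    - {"hand":50,"offset":[-282.3,285,40],"roll":0}
    - {"hand":50,"offset":[-282.3,285,40],"roll":0}
    - {"hand":50,"offset":[-282.3,285,40],"roll":0}
    - {"hand":50,"offset":[-282.3,285,40],"roll":0}
    - {"hand":50,"offset":[-282.3,285,40],"roll":0}
    - {"hand":50,"offset":[-282.3,285,40],"roll":0}
    - {"hand":50,"offset":[-282.3,285,40],"roll":0}
    - {"hand":50,"offset":[-282.3,285,40],"roll":0}
    - {"hand":50,"offset":[-282.3,285,70],"roll":0}
    - {"hand":50,"offset":[-282.3,285,70],"roll":0}
    - {"hand":50,"offset":[-282.3,285,70],"roll":0}

```text
time: 14.55
ee_pos: [0.4833, -0.3493, 0.25]
tcp_rot: [-3.058, -0.704, 0.004]
contact_force: [0.4, 0.8, 1.0]
gripper_width: 0.543
finger_force: 0.0
```

Run:
```python
from h import *
np.set_printoptions(precision=4,suppress=True)
s,im=shot("w9");C=cam("wrist",s);print(s["ee_pos"],s["time"],s["gripper_width"])
h=cv2.cvtColor(im,cv2.COLOR_BGR2HSV);m=cv2.inRange(h,(105,90,60),(130,255,255))
n,_,st,ce=cv2.connectedComponentsWithStats(m)
for i in range(1,n):
    if 100<st[i,4]<6000: print(st[i],ce[i],"short",p2w(C,*ce[i],.078)[:2],"tall",p2w(C,*ce[i],.13)[:2])
print(tool(s,[.4835,-.3503,.096]))
```

```text
[ 0.4833 -0.3493  0.25  ] 14.55 0.5434470133455962
[281 122  19  19 286] [290.1888 131.2168] short [ 0.5215 -0.3048] tall [ 0.5249 -0.3072]
[304 185  21  22 354] [314.2034 195.5932] short [ 0.4722 -0.356 ] tall [ 0.4828 -0.3509]
[253 197  18  17 249] [261.7149 205.008 ] short [ 0.4383 -0.3102] tall [ 0.4539 -0.3118]
[272 264  20  20 313] [281.3738 273.9201] short [ 0.375  -0.3625] tall [ 0.3998 -0.3564]
[ 220  345   46   39 1313] [242.505  365.3595] short [ 0.2456 -0.3705] tall [ 0.2892 -0.3633]
[ -0.0597   1.555  154.0041]
```

>>> move_arm:
  moves:
    - {"hand":50,"offset":[0,0.5,50],"roll":0}
    - {"hand":50,"offset":[0,0.5,95],"roll":0}
    - {"hand":50,"offset":[0,0.5,125],"roll":0}
    - {"hand":50,"offset":[0,0.5,145],"roll":0}
    - {"hand":50,"offset":[0,0.5,154],"roll":0}
    - {"hand":50,"offset":[0,0.5,154],"roll":0}
    - {"hand":14,"offset":[0,0.5,154],"roll":0}
    - {"hand":14,"offset":[0,0.5,154],"roll":0}
    - {"hand":14,"offset":[0,0.5,154],"roll":0}
    - {"hand":14,"offset":[0,0.5,154],"roll":0}
    - {"hand":14,"offset":[0,0.5,154],"roll":0}
    - {"hand":14,"offset":[0,0.5,154],"roll":0}

```text
time: 15.8
ee_pos: [0.4848, -0.3511, 0.0982]
tcp_rot: [3.061, 0.705, 0.001]
contact_force: [0.5, 0.5, 6.7]
gripper_width: 0.218
finger_force: 30.0
```

>>> move_arm:
  moves:
    - {"hand":14,"offset":[0,0,0],"roll":0}

```text
time: 15.9
ee_pos: [0.4848, -0.3511, 0.0982]
tcp_rot: [3.061, 0.705, 0.001]
contact_force: [-1.0, 0.8, 7.0]
gripper_width: 0.218
finger_force: 30.0
```

>>> move_arm:
  moves:
    - {"hand":14,"offset":[0,0,-5],"roll":0}
    - {"hand":14,"offset":[0,0,-20],"roll":0}
    - {"hand":14,"offset":[0,0,-50],"roll":0}
    - {"hand":14,"offset":[0,0,-90],"roll":0}
    - {"hand":14,"offset":[0,0,-135],"roll":0}
    - {"hand":14,"offset":[0,0,-170],"roll":0}
    - {"hand":14,"offset":[0,0,-190],"roll":0}
    - {"hand":14,"offset":[0,0,-190],"roll":0}

```text
time: 16.7
ee_pos: [0.4857, -0.3518, 0.292]
tcp_rot: [3.057, 0.704, 0.007]
contact_force: [-0.3, -0.2, -0.9]
gripper_width: 0.221
finger_force: 30.0
```

```bash
cat >> h.py <<'E'
def caps(s,im,z):
    C=cam("wrist",s);h=cv2.cvtColor(im,cv2.COLOR_BGR2HSV);m=cv2.inRange(h,(105,90,60),(130,255,255))
    n,_,st,ce=cv2.connectedComponentsWithStats(m)
    for i in range(1,n):
        if st[i,4]>100: print(st[i],ce[i],tool(s,p2w(C,*ce[i],z)))
E
python3 - <<'E'
from h import *
np.set_printoptions(precision=4,suppress=True)
s,im=shot("w10");print(s["ee_pos"],s["time"],s["gripper_width"],s["contact_force"])
caps(s,im,s["ee_pos"][2]+.032);print(tool(s,[.6123,-.0308,.288]))
E
```

```text
[ 0.4857 -0.3518  0.292 ] 16.7 0.2210800308045204 [-0.3094 -0.1908 -0.9169]
[280 124  17  17 225] [287.7644 131.9111] [ 61.4482 -10.3239 -31.8732]
[255 191  16  16 202] [262.3069 198.2079] [ 31.8924 -22.3657 -32.0324]
[ 292  245   43   42 1341] [313.3132 266.0015] [ -1.3274   0.8687 -31.9997]
[ 254.2602 -233.2464    3.4072]
```

>>> move_arm:
  moves:
    - {"hand":14,"offset":[30,-28,0],"roll":0}
    - {"hand":14,"offset":[64,-58,0],"roll":0}
    - {"hand":14,"offset":[98,-90,0],"roll":0}
    - {"hand":14,"offset":[132,-121,0],"roll":0}
    - {"hand":14,"offset":[166,-152,0],"roll":0}
    - {"hand":14,"offset":[200,-183,0],"roll":0}
    - {"hand":14,"offset":[230,-210,0],"roll":0}
    - {"hand":14,"offset":[248,-227,0],"roll":0}
    - {"hand":14,"offset":[254.8,-233.3,0],"roll":0}
    - {"hand":14,"offset":[254.8,-233.3,0],"roll":0}
    - {"hand":14,"offset":[254.8,-233.3,0],"roll":0}
    - {"hand":14,"offset":[254.8,-233.3,0],"roll":0}

```text
time: 17.95
ee_pos: [0.6109, -0.0309, 0.2873]
tcp_rot: [3.062, 0.703, -0.001]
contact_force: [-0.4, -0.4, -0.5]
gripper_width: 0.216
finger_force: 30.0
```

Run:
```python
from h import *
np.set_printoptions(precision=4,suppress=True)
s,im=shot("w11");print(s["ee_pos"],s["time"],s["gripper_width"],abs(s["joint_vel"]).max(),tool(s,[.6127,-.0305,.160]))
```

```text
[ 0.6109 -0.0309  0.2873] 17.95 0.21575344501869118 0.004926440320219719 [  1.8703   0.4352 127.2609]
```

>>> move_arm:
  moves:
    - {"hand":14,"offset":[1.6,0.3,20],"roll":0}
    - {"hand":14,"offset":[1.6,0.3,40],"roll":0}
    - {"hand":14,"offset":[1.6,0.3,52],"roll":0}
    - {"hand":14,"offset":[1.6,0.3,57],"roll":0}
    - {"hand":14,"offset":[1.6,0.3,57],"roll":0}
    - {"hand":14,"offset":[1.6,0.3,57],"roll":0}

```text
time: 18.6
ee_pos: [0.6134, -0.0293, 0.2313]
tcp_rot: [3.061, 0.705, 0.001]
contact_force: [-0.1, -0.1, 0.3]
gripper_width: 0.218
finger_force: 30.0
```

Run:
```python
from h import *
np.set_printoptions(precision=4,suppress=True)
s=r.sense();print(s["ee_pos"],s["contact_force"],tool(s,[.6127,-.0305,.160]))
```

```text
[ 0.6134 -0.0293  0.2313] [-0.1317 -0.0729  0.3074] [-1.2245  0.7465 71.2511]
```

>>> move_arm:
  moves:
    - {"hand":14,"offset":[-1.1,0.7,3],"roll":0}
    - {"hand":14,"offset":[-1.1,0.7,7],"roll":0}
    - {"hand":14,"offset":[-1.1,0.7,11],"roll":0}
    - {"hand":14,"offset":[-1.1,0.7,15],"roll":0}
    - {"hand":14,"offset":[-1.1,0.7,19],"roll":0}
    - {"hand":14,"offset":[-1.1,0.7,23],"roll":0}
    - {"hand":14,"offset":[-1.1,0.7,26],"roll":0}
    - {"hand":14,"offset":[-1.1,0.7,26],"roll":0}

```text
time: 19.4
ee_pos: [0.6122, -0.0302, 0.204]
tcp_rot: [-3.061, -0.705, 0.001]
contact_force: [0.9, 0.1, -1.2]
gripper_width: 0.221
finger_force: 30.0
```

Run:
```python
from h import *
np.set_printoptions(precision=4,suppress=True)
s=r.sense();print(s["ee_pos"],s["contact_force"],tool(s,[.6127,-.0305,.160]))
```

```text
[ 0.6122 -0.0302  0.204 ] [ 0.9364  0.1039 -1.2493] [ 0.3688  0.4833 43.9564]
```

>>> move_arm:
  moves:
    - {"hand":14,"offset":[0.2,0.2,8],"roll":0}
    - {"hand":14,"offset":[0.2,0.2,16],"roll":0}
    - {"hand":14,"offset":[0.2,0.2,24],"roll":0}
    - {"hand":14,"offset":[0.2,0.2,32],"roll":0}
    - {"hand":14,"offset":[0.2,0.2,38],"roll":0}
    - {"hand":14,"offset":[0.2,0.2,41],"roll":0}
    - {"hand":14,"offset":[0.2,0.2,42],"roll":0}
    - {"hand":14,"offset":[0.2,0.2,42],"roll":0}

```text
time: 20.2
ee_pos: [0.6125, -0.0302, 0.1624]
tcp_rot: [-3.061, -0.705, 0.0]
contact_force: [0.7, 0.4, -0.3]
gripper_width: 0.218
finger_force: 30.0
```

>>> move_arm:
  moves:
    - {"hand":14,"offset":[0,0,1],"roll":0}
    - {"hand":14,"offset":[0,0,2],"roll":0}
    - {"hand":14,"offset":[0,0,2.5],"roll":0}
    - {"hand":14,"offset":[0,0,2.5],"roll":0}

```text
time: 20.6
ee_pos: [0.6128, -0.0302, 0.1603]
tcp_rot: [3.061, 0.705, 0.001]
contact_force: [-0.3, 0.7, 1.2]
gripper_width: 0.216
finger_force: 30.0
```

>>> move_arm:
  moves:
    - {"hand":14,"offset":[0,0,0.7],"roll":0}
    - {"hand":14,"offset":[0,0,1.2],"roll":0}
    - {"hand":14,"offset":[0,0,1.2],"roll":0}

```text
time: 20.9
ee_pos: [0.6137, -0.0302, 0.1602]
tcp_rot: [3.061, 0.705, 0.004]
contact_force: [-0.5, -0.5, 8.1]
gripper_width: 0.217
finger_force: 30.0
```

>>> move_arm:
  moves:
    - {"hand":40,"offset":[0,0,-1],"roll":0}
    - {"hand":40,"offset":[0,0,-1],"roll":0}
    - {"hand":40,"offset":[0,0,-1],"roll":0}
    - {"hand":40,"offset":[0,0,-1],"roll":0}
    - {"hand":40,"offset":[0,0,-15],"roll":0}
    - {"hand":40,"offset":[0,0,-50],"roll":0}
    - {"hand":40,"offset":[0,0,-95],"roll":0}
    - {"hand":50,"offset":[0,0,-120],"roll":0}
    - {"hand":50,"offset":[0,0,-120],"roll":0}
    - {"hand":50,"offset":[0,0,-120],"roll":0}

```text
time: 21.9
ee_pos: [0.6126, -0.0303, 0.2795]
tcp_rot: [3.061, 0.705, 0.002]
contact_force: [-0.4, 0.4, -0.8]
gripper_width: 0.547
finger_force: 0.0
```

Run:
```python
from h import *
np.set_printoptions(precision=4,suppress=True)
s,im=shot("w12");print(s["ee_pos"],s["time"]);caps(s,im,.192);print(tool(s,[.4006,-.3555,.28]))
```

```text
[ 0.6126 -0.0303  0.2795] 21.9
[301 192  25  26 493] [313.213  204.5619] [-1.1931  0.7568 87.5277]
[-332.9545  199.6948   -0.7167]
```

>>> move_arm:
  moves:
    - {"hand":50,"offset":[-333,199.7,0],"roll":0}
    - {"hand":50,"offset":[-333,199.7,0],"roll":0}
    - {"hand":50,"offset":[-333,199.7,0],"roll":0}
    - {"hand":50,"offset":[-333,199.7,0],"roll":0}
    - {"hand":50,"offset":[-333,199.7,0],"roll":0}
    - {"hand":50,"offset":[-333,199.7,0],"roll":0}
    - {"hand":50,"offset":[-333,199.7,0],"roll":0}
    - {"hand":50,"offset":[-333,199.7,0],"roll":0}
    - {"hand":50,"offset":[-333,199.7,40],"roll":0}
    - {"hand":50,"offset":[-333,199.7,40],"roll":0}
    - {"hand":50,"offset":[-333,199.7,40],"roll":0}
    - {"hand":50,"offset":[-333,199.7,40],"roll":0}

```text
time: 23.15
ee_pos: [0.4012, -0.3551, 0.2395]
tcp_rot: [3.061, 0.707, 0.0]
contact_force: [0.1, -0.5, -0.1]
gripper_width: 0.543
finger_force: 0.0
```

Run:
```python
from h import *
np.set_printoptions(precision=4,suppress=True)
s,im=shot("w13");print(s["ee_pos"],s["time"]);caps(s,im,.130);print(tool(s,[.4006,-.3555,.098]))
```

```text
[ 0.4012 -0.3551  0.2395] 23.15
[310  38  21  24 393] [319.8193  49.7506] [119.6306   5.8061 109.5634]
[278 124  20  20 308] [287.6429 133.6104] [ 54.444  -20.7278 109.549 ]
[302 190  22  22 381] [312.4961 200.0971] [ -2.7097   0.1175 109.5414]
[257 284  17  21 204] [265.1422 295.3137] [-94.7922 -44.3192 109.5203]
[ 225  345   47   32 1022] [247.7387 360.1605] [-165.5556  -63.793   109.5057]
[ -0.7247   0.0635 141.5418]
```

>>> move_arm:
  moves:
    - {"hand":50,"offset":[-1.4,-0.6,50],"roll":0}
    - {"hand":50,"offset":[-1.4,-0.6,90],"roll":0}
    - {"hand":50,"offset":[-1.4,-0.6,120],"roll":0}
    - {"hand":50,"offset":[-1.4,-0.6,136],"roll":0}
    - {"hand":50,"offset":[-1.4,-0.6,141],"roll":0}
    - {"hand":50,"offset":[-1.4,-0.6,141],"roll":0}
    - {"hand":14,"offset":[-1.4,-0.6,141],"roll":0}
    - {"hand":14,"offset":[-1.4,-0.6,141],"roll":0}
    - {"hand":14,"offset":[-1.4,-0.6,141],"roll":0}
    - {"hand":14,"offset":[-1.4,-0.6,141],"roll":0}
    - {"hand":14,"offset":[-1.4,-0.6,141],"roll":0}
    - {"hand":14,"offset":[-1.4,-0.6,141],"roll":0}

```text
time: 24.4
ee_pos: [0.3993, -0.3559, 0.0983]
tcp_rot: [3.061, 0.705, 0.001]
contact_force: [-0.1, 0.8, 5.8]
gripper_width: 0.216
finger_force: 30.0
```

>>> move_arm:
  moves:
    - {"hand":14,"offset":[0,0,-2],"roll":0}
    - {"hand":14,"offset":[0,0,-5],"roll":0}

```text
time: 24.6
ee_pos: [0.3987, -0.3554, 0.1027]
tcp_rot: [-3.061, -0.705, 0.001]
contact_force: [0.1, 0.2, 0.1]
gripper_width: 0.219
finger_force: 30.0
```

>>> move_arm:
  moves:
    - {"hand":14,"offset":[0,0,-15],"roll":0}
    - {"hand":14,"offset":[0,0,-45],"roll":0}
    - {"hand":14,"offset":[0,0,-85],"roll":0}
    - {"hand":14,"offset":[0,0,-130],"roll":0}
    - {"hand":14,"offset":[0,0,-175],"roll":0}
    - {"hand":14,"offset":[0,0,-200],"roll":0}
    - {"hand":14,"offset":[0,0,-212],"roll":0}
    - {"hand":14,"offset":[0,0,-212],"roll":0}

```text
time: 25.4
ee_pos: [0.3993, -0.3559, 0.3159]
tcp_rot: [3.06, 0.705, 0.002]
contact_force: [-0.5, 0.5, -0.9]
gripper_width: 0.218
finger_force: 30.0
```

Run:
```python
from h import *
np.set_printoptions(precision=4,suppress=True)
s,im=shot("w14");print(s["ee_pos"],s["time"]);caps(s,im,s["ee_pos"][2]+.032);print(tool(s,[.6141,.0895,.31]))
```

```text
[ 0.3993 -0.3559  0.3159] 25.4
[310  52  17  19 246] [317.8943  60.7358] [ 90.3806   2.6366 -31.9191]
[284 122  16  16 195] [291.6872 129.2205] [ 62.5979  -8.5958 -31.9646]
[ 292  241   43   43 1406] [312.6593 262.867 ] [  0.282    0.5575 -31.9987]
[493 257  19  36 195] [503.9385 275.6051] [ -6.2521  92.6905 -31.8217]
[ 387.9614 -306.6311    5.5723]
```

>>> move_arm:
  moves:
    - {"hand":14,"offset":[36,-28,0],"roll":0}
    - {"hand":14,"offset":[75,-59,0],"roll":0}
    - {"hand":14,"offset":[114,-90,0],"roll":0}
    - {"hand":14,"offset":[153,-121,0],"roll":0}
    - {"hand":14,"offset":[192,-152,0],"roll":0}
    - {"hand":14,"offset":[231,-183,0],"roll":0}
    - {"hand":14,"offset":[270,-214,0],"roll":0}
    - {"hand":14,"offset":[309,-245,0],"roll":0}
    - {"hand":14,"offset":[345,-274,0],"roll":0}
    - {"hand":14,"offset":[372,-295,0],"roll":0}
    - {"hand":14,"offset":[386.4,-306.4,0],"roll":0}
    - {"hand":14,"offset":[386.4,-306.4,0],"roll":0}

```text
time: 26.65
ee_pos: [0.6121, 0.0905, 0.3123]
tcp_rot: [-3.06, -0.709, 0.005]
contact_force: [0.0, -0.6, -1.3]
gripper_width: 0.221
finger_force: 30.0
```

>>> move_arm:
  moves:
    - {"hand":14,"offset":[0,0,20],"roll":0}
    - {"hand":14,"offset":[0,0,45],"roll":0}
    - {"hand":14,"offset":[0,0,65],"roll":0}
    - {"hand":14,"offset":[0,0,78],"roll":0}
    - {"hand":14,"offset":[0,0,83],"roll":0}
    - {"hand":14,"offset":[0,0,83],"roll":0}
    - {"hand":14,"offset":[0,0,83],"roll":0}
    - {"hand":14,"offset":[0,0,83],"roll":0}

```text
time: 27.45
ee_pos: [0.613, 0.0889, 0.2329]
tcp_rot: [3.061, 0.705, 0.003]
contact_force: [0.5, -0.2, -0.3]
gripper_width: 0.22
finger_force: 30.0
```

Run:
```python
from h import *
np.set_printoptions(precision=4,suppress=True)
s,im=shot("w15");print(s["ee_pos"],s["time"],s["contact_force"]);print(tool(s,[.6141,.0895,.16])-[1.5,0,0]);caps(s,im,s["ee_pos"][2]+.032)
```

```text
[0.613  0.0889 0.2329] 27.45 [ 0.4889 -0.2256 -0.2813]
[-0.3688 -0.0696 72.8668]
[ 292  237   44   48 1645] [313.2748 260.5805] [  1.4521   0.8482 -31.9973]
```

>>> move_arm:
  moves:
    - {"hand":14,"offset":[-0.3,0,4],"roll":0}
    - {"hand":14,"offset":[-0.3,0,8],"roll":0}
    - {"hand":14,"offset":[-0.3,0,12],"roll":0}
    - {"hand":14,"offset":[-0.3,0,16],"roll":0}
    - {"hand":14,"offset":[-0.3,0,20],"roll":0}
    - {"hand":14,"offset":[-0.3,0,24],"roll":0}
    - {"hand":14,"offset":[-0.3,0,28],"roll":0}
    - {"hand":14,"offset":[-0.3,0,28],"roll":0}

```text
time: 28.3
ee_pos: [0.6119, 0.0888, 0.2031]
tcp_rot: [-3.061, -0.705, 0.001]
contact_force: [1.0, 0.6, -1.3]
gripper_width: 0.221
finger_force: 30.0
```

Run:
```python
from h import *
np.set_printoptions(precision=4,suppress=True)
s,im=shot("w16");print(s["ee_pos"],s["time"],s["contact_force"]);print(tool(s,[.6141,.0895,.16])-[1.5,0,0]);caps(s,im,s["ee_pos"][2]+.032)
```

```text
[0.6119 0.0888 0.2031] 28.3 [ 0.9918  0.6419 -1.2712]
[ 0.8186  0.3167 43.0737]
[ 292  236   44   49 1660] [313.3145 260.5241] [  1.4834   0.8679 -32.0012]
```

>>> move_arm:
  moves:
    - {"hand":14,"offset":[0.3,0.2,8],"roll":0}
    - {"hand":14,"offset":[0.3,0.2,16],"roll":0}
    - {"hand":14,"offset":[0.3,0.2,24],"roll":0}
    - {"hand":14,"offset":[0.3,0.2,32],"roll":0}
    - {"hand":14,"offset":[0.3,0.2,37],"roll":0}
    - {"hand":14,"offset":[0.3,0.2,40],"roll":0}
    - {"hand":14,"offset":[0.3,0.2,41],"roll":0}
    - {"hand":14,"offset":[0.3,0.2,42],"roll":0}
    - {"hand":14,"offset":[0.3,0.2,43],"roll":0}
    - {"hand":14,"offset":[0.3,0.2,43],"roll":0}

```text
time: 29.35
ee_pos: [0.6125, 0.0888, 0.1608]
tcp_rot: [3.061, 0.705, 0.0]
contact_force: [2.0, -0.4, 0.6]
gripper_width: 0.216
finger_force: 30.0
```

>>> move_arm:
  moves:
    - {"hand":14,"offset":[0,0,0.8],"roll":0}
    - {"hand":14,"offset":[0,0,1.5],"roll":0}
    - {"hand":14,"offset":[0,0,1.5],"roll":0}

```text
time: 29.65
ee_pos: [0.6131, 0.089, 0.1604]
tcp_rot: [3.061, 0.705, 0.002]
contact_force: [-0.1, -0.3, 7.2]
gripper_width: 0.22
finger_force: 30.0
```

>>> move_arm:
  moves:
    - {"hand":40,"offset":[0,0,-1],"roll":0}
    - {"hand":40,"offset":[0,0,-1],"roll":0}
    - {"hand":40,"offset":[0,0,-1],"roll":0}
    - {"hand":40,"offset":[0,0,-1],"roll":0}
    - {"hand":40,"offset":[0,0,-15],"roll":0}
    - {"hand":40,"offset":[0,0,-50],"roll":0}
    - {"hand":40,"offset":[0,0,-100],"roll":0}
    - {"hand":20,"offset":[0,0,-140],"roll":0}
    - {"hand":0,"offset":[0,0,-140],"roll":0}
    - {"hand":0,"offset":[0,0,-140],"roll":0}

```text
time: 30.65
ee_pos: [0.6129, 0.0888, 0.3011]
tcp_rot: [3.061, 0.705, 0.004]
contact_force: [-0.6, 0.4, -1.3]
gripper_width: 0.196
finger_force: 0.0
```

>>> move_arm:
  moves:
    - {"hand":0,"offset":[-182,51,0],"roll":0}
    - {"hand":0,"offset":[-182,51,0],"roll":0}
    - {"hand":0,"offset":[-182,51,0],"roll":0}
    - {"hand":0,"offset":[-182,51,0],"roll":0}
    - {"hand":0,"offset":[-182,51,40],"roll":0}
    - {"hand":0,"offset":[-182,51,40],"roll":0}
    - {"hand":0,"offset":[-182,51,40],"roll":0}
    - {"hand":0,"offset":[-182,51,40],"roll":0}

```text
time: 31.45
ee_pos: [0.472, -0.0363, 0.26]
tcp_rot: [-3.061, -0.706, -0.0]
contact_force: [-0.4, 0.3, -0.5]
gripper_width: 0.001
finger_force: 0.0
```

Run:
```python
from h import *
np.set_printoptions(precision=4,suppress=True)
s,im=shot("w17");C=cam("wrist",s);print(s["ee_pos"],s["time"]);g=cv2.cvtColor(im,6)
p=w2p(C,[.472,-.0365,.082]);print(p)
for t in(160,180,200):
    m=cv2.inRange(g,t,255);n,l,st,ce=cv2.connectedComponentsWithStats(m)
    for i in range(1,n):
        if 150<st[i,4]<4000 and np.hypot(*(ce[i]-p))<70: print(t,st[i],ce[i],p2w(C,*ce[i],.082),tool(s,p2w(C,*ce[i],.082)))
cv2.imwrite("pics/c17.png",im)
```

```text
[ 0.472  -0.0363  0.26  ] 31.45
[312.7315 182.8312]
160 [300 173  25  24 475] [311.8421 184.4421] [ 0.47   -0.0364  0.082 ] [ -1.851   -0.758  178.0367]
180 [300 173  24  24 449] [311.6815 184.4432] [ 0.4699 -0.0363  0.082 ] [ -1.8524  -0.9296 178.0367]
200 [360 169  61  38 381] [381.4278 183.4357] [ 0.5036 -0.1027  0.082 ] [ -0.6478  73.5122 178.0381]
200 [300 174  24  23 420] [311.6524 184.5571] [ 0.4698 -0.0363  0.082 ] [ -1.9762  -0.9607 178.0367]
```

View pics/c17.png

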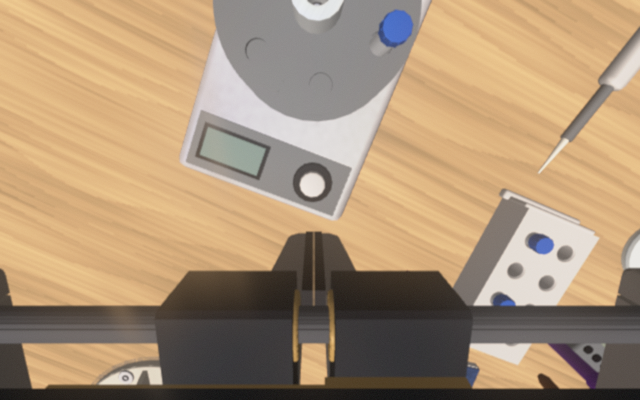

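The last view shows the key at (312,184), centred ahead of the closed fingers, with a tube cap in its well at (397,27). I'll press now.

>>> move_arm:
  moves:
    - {"hand":0,"offset":[-1,-1.5,45],"roll":0}
    - {"hand":0,"offset":[-1,-1.5,90],"roll":0}
    - {"hand":0,"offset":[-1,-1.5,135],"roll":0}
    - {"hand":0,"offset":[-1,-1.5,170],"roll":0}
    - {"hand":0,"offset":[-1,-1.5,185],"roll":0}
    - {"hand":0,"offset":[-1,-1.5,190],"roll":0}
    - {"hand":0,"offset":[-1,-1.5,190],"roll":0}

```text
time: 32.2
ee_pos: [0.4702, -0.0355, 0.0694]
tcp_rot: [-3.061, -0.706, 0.0]
contact_force: [-0.5, -0.1, 0.9]
gripper_width: 0.005
finger_force: 0.0
```

>>> move_arm:
  moves:
    - {"hand":0,"offset":[0,0,2],"roll":0}
    - {"hand":0,"offset":[0,0,4],"roll":0}
    - {"hand":0,"offset":[0,0,6],"roll":0}
    - {"hand":0,"offset":[0,0,6],"roll":0}

```text
time: 32.6
ee_pos: [0.4708, -0.0358, 0.064]
tcp_rot: [3.061, 0.705, 0.004]
contact_force: [2.4, 0.0, 3.3]
gripper_width: 0.004
finger_force: 1.5
```

>>> move_arm:
  moves:
    - {"hand":0,"offset":[0,0,2],"roll":0}
    - {"hand":0,"offset":[0,0,4],"roll":0}
    - {"hand":0,"offset":[0,0,4.5],"roll":0}
    - {"hand":0,"offset":[0,0,4.5],"roll":0}

```text
time: 33.0
ee_pos: [0.4709, -0.0358, 0.0604]
tcp_rot: [3.061, 0.705, 0.004]
contact_force: [-2.5, 1.2, 25.6]
gripper_width: 0.003
finger_force: 12.3
```

>>> move_arm:
  moves:
    - {"hand":0,"offset":[0,0,-8],"roll":0}
    - {"hand":0,"offset":[0,0,-40],"roll":0}
    - {"hand":0,"offset":[0,0,-90],"roll":0}
    - {"hand":0,"offset":[0,0,-140],"roll":0}
    - {"hand":0,"offset":[0,0,-190],"roll":0}
    - {"hand":0,"offset":[0,0,-240],"roll":0}
    - {"hand":0,"offset":[120,-40,-240],"roll":0}
    - {"hand":0,"offset":[120,-40,-240],"roll":0}
    - {"hand":0,"offset":[120,-40,-240],"roll":0}
    - {"hand":0,"offset":[120,-40,-240],"roll":0}
    - {"hand":0,"offset":[120,-40,-240],"roll":0}
    - {"hand":0,"offset":[120,-40,-240],"roll":0}

```text
time: 34.2
ee_pos: [0.5588, 0.0519, 0.2983]
tcp_rot: [3.061, 0.705, -0.003]
contact_force: [-0.2, -0.3, -0.1]
gripper_width: 0.005
finger_force: 0.0
```

Run:
```python
from h import *
np.set_printoptions(precision=4,suppress=True)
s,im=shot("w18");C=cam("wrist",s);print(s["ee_pos"],s["time"],s["contact_force"])
h=cv2.cvtColor(im,cv2.COLOR_BGR2HSV);m=cv2.inRange(h,(105,90,60),(130,255,255))
n,_,st,ce=cv2.connectedComponentsWithStats(m)
for i in range(1,n):
    if st[i,4]>100: print(st[i],p2w(C,*ce[i],.192)[:2],p2w(C,*ce[i],.078)[:2])
```

```text
[0.5588 0.0519 0.2983] 34.2 [-0.2143 -0.2863 -0.0936]
[  4   0  18  30 392] [0.5868 0.3212] [0.5738 0.4153]
[289 108  25  26 487] [0.613  0.0885] [0.6102 0.0915]
[412 173  26  24 454] [ 0.6114 -0.0298] [ 0.608  -0.0731]
[499 356  19  18 235] [ 0.4915 -0.1946] [ 0.4411 -0.3024]
```

```bash
python3 -c "
from cell import r
print(r.hand_in())"
```

```text
the job is handed in; nothing more can be done
None
```

The job is handed in at about 34 s: the carousel is seated on the drive plate, both tall tubes are down in opposite wells with caps 118 mm apart, and the start key was pressed to its stop; the hand-in returned no verdict.

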